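# Press a solar lid in its toggle clamp

## Robot

A 6-joint arm with a two-finger parallel gripper is mounted at the origin on a cart in front of the work surface, level with it; the furniture and walls round the work are solid. World frame = base frame: x ahead of the robot, y to its left, z up, the work surface at z = 0. Lengths are in m, angles in rad, forces in N, time in s.
With the tool pointing down it reaches from about 0.35 to 0.975 m from the base axis. Payload 4.9 kg.
Tool frame: the origin (TCP) lies midway between the tips of the shut fingers; the grasp point (between the pads) lies ctrl.grip_point_offset behind it (ctrl.grip_point_offset is the distance from the TCP to the grasp point, in m); x points along the fingers, y is the direction in which the jaws open and shut, and the axes are right-handed (so a half turn about x gives the same grasp; the last joint's range is limited). The gripper opens to 85 mm and grips with 20 to 120 N. Pads are 22 mm wide; open, the fingers measure 114 mm over their backs; the gripper's body (76 mm by 85 mm) begins 54 mm behind the grasp point. The pads swing forward as they close: fully open they stand 13 mm farther back than shut.
Start: joints at [1.124, 0.053, 1.613, -0, 1.476, -0.119], TCP at [0.201, 0.592, 0.231] pointing down, gripper open.
Joint ranges: [-3.01, 3.01], [-1.01, 2.22], [0.06, 2.58], [-1.02, 4.17], [0.09, 2.62], [-3.14, 3.14]. Speed limits (rad/s): [2.57, 2.57, 3.14, 3.14, 3.14, 3.14].

## Interface

Orientations are given as a rotation vector (axis times angle).
In Python, from station import ctrl gives the robot as it stands. The module is installed in compiled form; this text tells all that it offers.
- The arm moves only by the tool drive_tool, never from a script. Its argument "commands" is text: rows parted by semicolons, each of 5 numbers parted by spaces: the closure, from -1 (fully open) to 1 (shut), so that 0 is half open, then the shift along the tool's x, y, z in units of 40 mm (1.0 is 40 mm), then the turn about the tool's x in units of 5 degrees (1.0 is 5 degrees). A call has 1 to 8 rows; each row is the pose to reach, as a shift and turn from the pose commanded when the call began, along the tool's axes at that moment; what a row does not reach only later rows make up. A row lasts 1/12 s, in which the tool goes at most 41.7 mm and 7.16 degrees, less where a joint would pass 70% of its speed; a pose out of reach is approached as far as the arm can. A call with a gripper value outside its range is refused whole. The fingers move at their own pace and stop on an object; "newtons" is the grip in N (left out, the last holds). Time passes only in rows, so rows that repeat a pose let the fingers close. It gives the time, the measured TCP pose, the force and the opening at its end, in the units of the state.
- ctrl.get_obs(): the state, without advancing time (a new reading comes with each control period).
- ctrl.get_image(name): name is "side" or "top"; returns (picture, depth): 420x560x3 uint8, blue, green, red; 420x560 float32, m along the optical axis (not along the pixel's ray), 0 where there is no reading.
- ctrl.camera_info(name): a dict with "K" (3x3 intrinsics, pixels), "k1" (the pictures are not rectified: a ray, as slopes to the right and down, at radius r is drawn at 1 + k1 r^2 times it, then the intrinsics apply), "T" (4x4, takes a point from camera to world coordinates). Camera axes: x right, y down, z forward; pixel columns grow to the right and rows downward; lengths in m; the calibration is good to about 2 mm. A picture is of the moment at which its call begins. camera_info takes no time and is no camera call.
- ctrl.finish_job(): hands the job in, once; it reports no verdict.
The state is a dict: "t": time; "q": joint angles; "dq": joint speeds; "effort": joint torques, N m; "tool_pos": TCP position; "tool_rot": TCP orientation; "contact_force": force on the tool from outside, world axes, zero at the start; "wrist_torque": the same for the moment, N m; "opening": finger opening in m.
Only numpy, scipy, OpenCV 4.12 (cv2) and the standard library are available. Lean on these libraries where they do the work, as an engineer would, in place of code of your own. Each camera call takes 0.05 s, during which the arm holds its last target.

## Task

The round solar-panel jar lid sits between four pins in one of the two toggle-clamp jigs; its panel has just been pressed in and needs a squeeze. Swing that jig's clamp over centre until its rubber pad is fully down on the lid, keep it clamped for two seconds, then swing it fully back open and let go, with the lid still lying in its nest. Leave the other clamp alone.

Things in the scene. Friction and masses are not known exactly. Their poses are not given: they have to be found in the camera images.
- lid_jig: Jig holding the round lid, fixed to the table: aluminium plate 150 (x) by 84 (y) mm, top at z = 10 mm. Origin: centre of its underside, at table height. Own x points from clamp to lid, within 0.35 rad of world x; z up. Hinge pin along own y at x = -40, z = 52 mm; bracket 36 mm wide. Four pins, tops at z = 20 mm, ring the nest at x = +30. The other jig is alike but holds a black battery holder.
- lid_clamp_grip (a point): Point on the axis of the lid clamp's straight black handle, 100 mm from the hinge pin. Handle 18 mm thick, round end 125 mm from the pin, swings in the jig's own x-z plane. Open it leans 31 degrees back to -x (this point at jig x = -92, z = 137 mm, end z = 158 mm); clamped it leans 31 degrees to +x (point at x = +12, z = 137 mm); upright its end is at 177 mm. Push to +x to clamp, to -x to open.
- lid_clamp (a joint): Swing of the lid jig's clamp, rad: 0 = fully open at its stop, arm (76 mm bar) raised 63 degrees, handle leaning back; 1.10 = clamped, arm level, its 20 mm rubber pad on the lid. The handle stands 58.5 degrees above the arm. A spring drives it away from dead centre (about 0.55) both ways: pushed well past, it goes the rest by itself within a second and stays. About 5 N at the grip moves it.
- solar_lid: White round jar lid with a dark solar panel on top, 59 mm across, 13 mm high, loose, about 30 g, lying between the four pins of the lid jig (centre at jig x = +30, y = 0, underside 10 mm above the table) with 2 to 3 mm of play. Origin: centre of its underside, z up.
- holder_clamp (a joint): Swing of the other jig's clamp (the one over the battery holder), rad, same meaning; it is open and must stay open.

How it is judged:
By the outcome, as a careful person would: the job done as asked, in the order asked, and still so for the second after the job is handed in, with the robot touching nothing.
It also fails if it takes over 43 s, if anything falls off the work surface, if the arm or the gripper's body presses on something with over 40 N, if the wrist force passes 120 N, or if a joint passes its speed limit or range.

## Working session

There is one attempt and no reset: what is moved stays moved. The work goes in short steps, Python scripts to look and compute and a tool call to move; the robot and the scene stay as the last step left them, time stands still between calls to the robot, and variables do not carry over. Pictures are saved under pics/ and viewed, and the job is handed in when it is done.

Besides the shell and the picture viewer there is one more tool, called after "Emit:" by a JSON object that holds its "name" and its "arguments". drive_tool: Moves the arm, as the interface text tells. Its arguments: {"type":"object","properties":{"commands":{"type":"string"},"newtons":{"type":"number"}},"required":["commands"]}

```bash
mkdir -p pics
python3 - <<'E'
from station import ctrl
import cv2,numpy as np
for n in("top","side"):
    im,d=ctrl.get_image(n); cv2.imwrite(f"pics/{n}0.png",im); np.save(f"pics/{n}0.npy",d)
    i=ctrl.camera_info(n); print(n,np.round(i["K"],1).tolist(),i["k1"],np.round(i["T"],3).tolist())
o=ctrl.get_obs(); print(o, ctrl.grip_point_offset)
E
```

```text
top [[475.1, 0.0, 284.2], [0.0, 475.1, 205.4], [0.0, 0.0, 1.0]] 0.008926817156542163 [[0.008, -0.997, 0.075, 0.439], [-1.0, -0.007, 0.016, 0.053], [-0.015, -0.075, -0.997, 1.341], [0.0, 0.0, 0.0, 1.0]]
side [[533.9, 0.0, 281.8], [0.0, 533.9, 208.9], [0.0, 0.0, 1.0]] 0.006604485291158125 [[-0.998, -0.041, 0.045, 0.491], [-0.056, 0.361, -0.931, 1.151], [0.022, -0.932, -0.363, 0.544], [0.0, 0.0, 0.0, 1.0]]
{'t': 0.1, 'q': array([ 1.12397079e+00,  5.32649484e-02,  1.61413680e+00, -2.01957533e-05,
        1.47599817e+00, -1.18988109e-01]), 'dq': array([-0.00071995, -0.00057195, -0.00270557,  0.00126065, -0.00124509,
       -0.00062644]), 'effort': array([-6.06726735e-05, -3.94903457e+01, -3.71361995e+01, -1.00635191e-04,
        3.94015282e-03, -2.69051768e-07]), 'tool_pos': array([0.20100423, 0.59120987, 0.23021389]), 'tool_rot': array([ 0.25591746,  1.55592768, -0.25866251]), 'contact_force': array([ 0.58496673, -0.32597453,  0.65111262]), 'wrist_torque': array([ 0.00185665, -0.02304059,  0.03878372]), 'opening': 0.08538310017045608} 0.0187
```

View pics/top0.png

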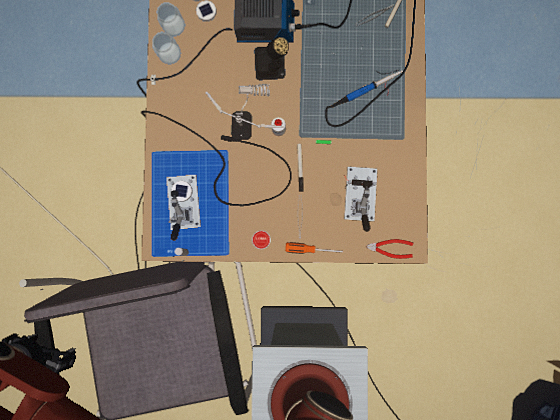

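View pics/side0.png

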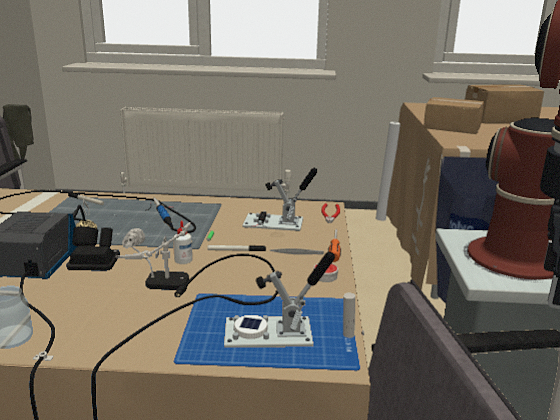

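The top view shows the lid jig on the blue mat (plate about pixels 168-202, 176-230, lid with the dark panel at about (181,190), handle end at (175,236)). The side view shows the same jig at (268,330), with its open handle's end at (328,258). A chair back stands at the front-left edge. A white cylinder stands on the mat near the handle: (348,315) in side, (180,251) in top.

```bash
cat > h.py <<'E'
import numpy as np,cv2
from station import ctrl
def ray(n,uv):
    i=ctrl.camera_info(n);K=np.array(i["K"]);T=np.array(i["T"]);k=i["k1"]
    p=cv2.undistortPoints(np.array(uv,float).reshape(-1,1,2),K,np.array([k,0,0,0,0.]))[:,0]
    d=np.c_[p,np.ones(len(p))]@T[:3,:3].T
    return T[:3,3],d
def onz(n,uv,z):
    o,d=ray(n,uv); return o+d*((z-o[2])/d[:,2])[:,None]
def proj(n,P):
    i=ctrl.camera_info(n);T=np.linalg.inv(np.array(i["T"]));c=np.atleast_2d(P)@T[:3,:3].T+T[:3,3]
    s=c[:,:2]/c[:,2:];s=s*(1+i["k1"]*(s**2).sum(1))[:,None]
    K=np.array(i["K"]);return s@K[:2,:2].T+K[:2,2]
def dpts(n,depth,uv):
    o,d=ray(n,uv);uv=np.round(np.array(uv)).astype(int);return o+d*depth[uv[:,1],uv[:,0]][:,None]
E
python3 - <<'E'
from h import *
im=cv2.imread("pics/top0.png");d=np.load("pics/top0.npy")
c=im[140:265,140:240];cv2.imwrite("pics/topcrop.png",cv2.resize(c,None,fx=6,fy=4.8*1.0 if 0 else 4.6*1.0,interpolation=cv2.INTER_CUBIC) if 0 else cv2.resize(c,None,fx=4.6,fy=4.6,interpolation=cv2.INTER_CUBIC))
im2=cv2.imread("pics/side0.png");cv2.imwrite("pics/sidecrop.png",cv2.resize(im2[240:375,190:375],None,fx=4,fy=4,interpolation=cv2.INTER_CUBIC))
hsv=cv2.cvtColor(im,cv2.COLOR_BGR2HSV)
m=((hsv[...,1]<60)&(hsv[...,2]>110)).astype(np.uint8);r=np.zeros_like(m);r[165:240,155:215]=1;m*=r
m=cv2.morphologyEx(m,cv2.MORPH_CLOSE,np.ones((9,9)))
cs,_=cv2.findContours(m,cv2.RETR_EXTERNAL,cv2.CHAIN_APPROX_NONE)
C=max(cs,key=cv2.contourArea);R=cv2.minAreaRect(C);print(R)
b=cv2.boxPoints(R);P=onz("top",b,.01);print(P.round(4));print(np.linalg.norm(np.diff(P,axis=0),axis=1))
print(P.mean(0))
# dark panel
v=im.max(2)
for t in(60,80):
  mm=((v<t)|0).astype(np.uint8)
  rr=np.zeros_like(mm);rr[178:203,168:196]=1
  n,l,s,ce=cv2.connectedComponentsWithStats(mm*rr);print(t,s[1:].tolist(),ce[1:].round(1).tolist())
E
```

```text
((182.78277587890625, 201.8931121826172), (52.73387908935547, 30.809873580932617), 85.2363510131836)
[[0.6178 0.411  0.01  ]
 [0.6257 0.324  0.01  ]
 [0.4771 0.3085 0.01  ]
 [0.4693 0.3947 0.01  ]]
[0.08731495 0.14935949 0.08657939]
[0.54747682 0.35953882 0.01      ]
60 [[169, 179, 1, 1, 1], [171, 185, 16, 14, 84], [180, 193, 6, 4, 13], [173, 198, 1, 1, 1]] [[169.0, 179.0], [177.7, 190.9], [182.5, 194.5], [173.0, 198.0]]
80 [[169, 179, 1, 2, 2], [192, 178, 1, 1, 1], [171, 185, 16, 14, 143], [177, 202, 1, 1, 1]] [[169.0, 179.5], [192.0, 178.0], [178.8, 191.2], [177.0, 202.0]]
```

View pics/topcrop.png

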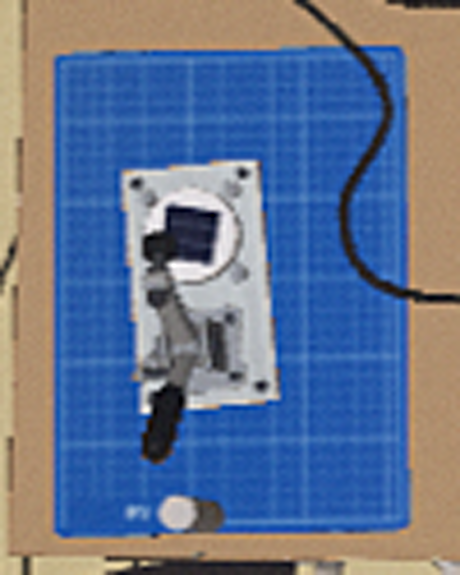

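View pics/sidecrop.png

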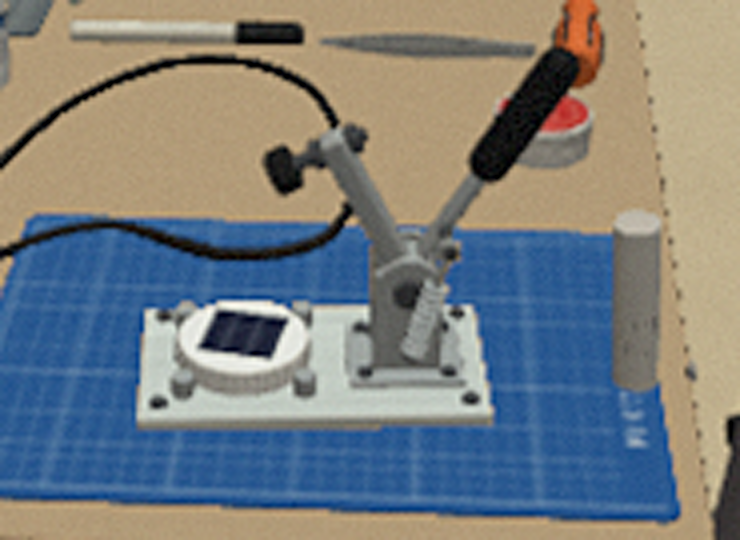

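```bash
cat >> h.py <<'E'
YAW=0.107;C0=np.array([.5475,.3595,0])
def J(p):
    c,s=np.cos(YAW),np.sin(YAW);p=np.atleast_2d(p);return C0+np.c_[c*p[:,0]-s*p[:,1],s*p[:,0]+c*p[:,1],p[:,2]]
E
python3 - <<'E'
from h import *
P=np.array([[-.092,0,.137],[-.104,0,.159],[-.04,0,.052],[.03,0,.023]]+[[a*.075,b*.042,.01] for a in(-1,1) for b in(-1,1)])
W=J(P);print(W.round(4))
for n,(x0,y0,x1,y1,f) in dict(top=(140,140,240,265,4.6),side=(190,240,375,375,4)).items():
    im=cv2.imread(f"pics/{n}0.png")[y0:y1,x0:x1];im=cv2.resize(im,None,fx=f,fy=f,interpolation=cv2.INTER_CUBIC)
    for u in proj(n,W): cv2.circle(im,tuple(int(v) for v in ((u-[x0,y0]+.5)*f)),4,(0,255,0),1)
    cv2.imwrite(f"pics/{n}chk.png",im)
# white cylinder
im=cv2.imread("pics/top0.png");d=np.load("pics/top0.npy")
print("cyl",dpts("top",d,[[179,251],[175,236],[177,230],[180,160],[235,400],[225,330],[190,280]]).round(3))
ds=np.load("pics/side0.npy");print("side",dpts("side",ds,[[349,296],[328,258],[349,330],[410,300],[380,330],[400,330]]).round(3))
E
```

```text
[[0.456  0.3497 0.137 ]
 [0.4441 0.3484 0.159 ]
 [0.5077 0.3552 0.052 ]
 [0.5773 0.3627 0.023 ]
 [0.4774 0.3097 0.01  ]
 [0.4684 0.3933 0.01  ]
 [0.6266 0.3257 0.01  ]
 [0.6176 0.4093 0.01  ]]
cyl [[ 0.411  0.35   0.08 ]
 [ 0.45   0.343  0.158]
 [ 0.465  0.343  0.14 ]
 [ 0.667  0.371  0.005]
 [-0.018  0.212 -0.066]
 [ 0.18   0.244 -0.063]
 [ 0.333  0.325  0.051]]
side [[0.412 0.354 0.08 ]
 [0.452 0.358 0.152]
 [0.408 0.36  0.017]
 [0.323 0.415 0.114]
 [0.354 0.353 0.015]
 [0.334 0.417 0.059]]
```

View pics/topchk.png

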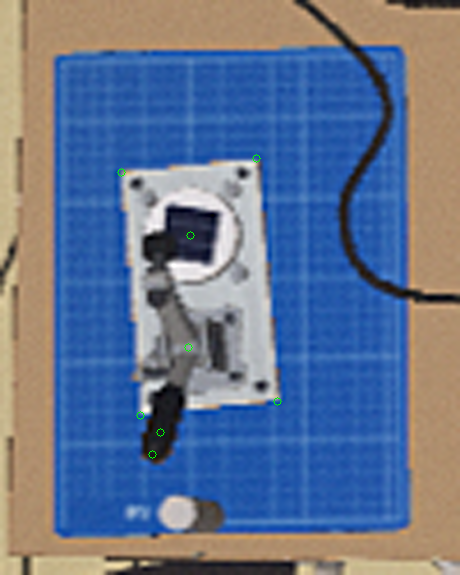

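View pics/sidechk.png

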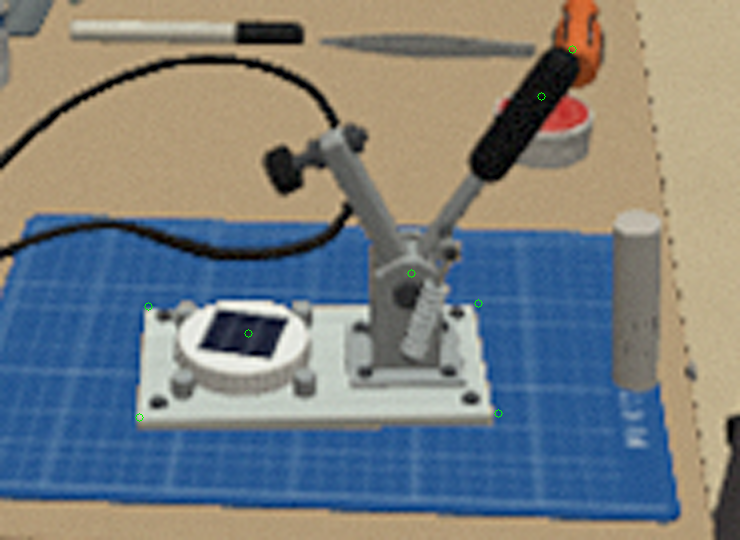

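Both views agree on the jig pose to about 2 mm (plate 149 × 87 mm measured, projected handle end lands on the real one). Plan: straddle the handle with open jaws, jaw axis along jig x. The rear finger pushes to clamp and the front finger pushes back to open.

```bash
cat > go.py <<'E'
from h import *
import sys
from scipy.spatial.transform import Rotation as R
def go(jx,z,jy=0):
    o=ctrl.get_obs();r=R.from_rotvec(o["tool_rot"]);M=r.as_matrix()
    t=J([[jx,jy,z]])[0];s=M.T@(t-o["tool_pos"])
    d=np.array([np.cos(YAW),np.sin(YAW),0]);dt=M.T@d
    a=np.degrees(np.arctan2(dt[2],dt[1])); a=(a+90)%180-90
    c,sn=np.cos(YAW),np.sin(YAW);w=o["tool_pos"]-C0
    print("t",round(o["t"],2),"jigpos",np.round([c*w[0]+sn*w[1],-sn*w[0]+c*w[1],w[2]],4),"F",o["contact_force"].round(1),"q6",o["q"][5].round(2))
    print("target",t.round(4),"units",(s/.04).round(2),"turn units",round(a/5,2),"toolaxes",M.round(2).tolist())
if __name__=="__main__": go(*map(float,sys.argv[1:]))
E
python3 go.py -0.1 0.231
```

```text
t 0.1 jigpos [-0.3198  0.2674  0.2302] F [ 0.6 -0.3  0.7] q6 -0.12
target [0.4481 0.3488 0.231 ] units [-0.01 -3.75  7.8 ] turn units 13.02 toolaxes [[-0.0, 0.32, 0.95], [-0.0, 0.95, -0.32], [-1.0, -0.0, -0.0]]
```

Emit:
{"name": "drive_tool", "arguments": {"commands": "-1 0 -0.42 0.88 1.4; -1 0 -0.85 1.75 2.8; -1 0 -1.27 2.63 4.2; -1 0 -1.7 3.5 5.6; -1 0 -2.1 4.35 7; -1 0 -2.55 5.2 8.4; -1 0 -2.95 6.1 9.8; -1 0 -3.4 7 11.2", "newtons": 30}}

```text
t: 0.77
tool_pos: [0.4233, 0.3713, 0.2309]
tool_rot: [1.015, 1.321, -1.016]
contact_force: [0.9, 0.9, -1.1]
opening: 0.0855
```

```bash
python3 go.py -0.1 0.231
```

```text
t 0.77 jigpos [-0.1223  0.025   0.2309] F [ 0.9  0.9 -1.1] q6 0.33
target [0.4481 0.3488 0.231 ] units [-0.    0.45  0.7 ] turn units 1.75 toolaxes [[-0.0, 0.97, 0.26], [-0.0, 0.26, -0.97], [-1.0, -0.0, 0.0]]
```

Emit:
{"name": "drive_tool", "arguments": {"commands": "-1 0 0.25 0.35 0.9; -1 0 0.45 0.7 1.8; -1 0 0.45 0.7 1.8; -1 0 0.45 0.7 1.8"}}

```text
t: 1.1
tool_pos: [0.4473, 0.35, 0.2307]
tool_rot: [1.128, 1.259, -1.13]
contact_force: [-0.5, 0.2, -0.2]
opening: 0.0851
```

```bash
python3 go.py -0.1 0.125
python3 - <<'E'
from h import *
im,d=ctrl.get_image("side");cv2.imwrite("pics/s1.png",cv2.resize(im[170:375,190:420],None,fx=3,fy=2.9))
E
```

```text
t 1.1 jigpos [-0.1006  0.0012  0.2307] F [-0.5  0.2 -0.2] q6 0.42
target [0.4481 0.3488 0.125 ] units [2.64 0.02 0.03] turn units 0.02 toolaxes [[-0.0, 0.99, 0.11], [-0.0, 0.11, -0.99], [-1.0, -0.0, 0.0]]
```

View pics/s1.png

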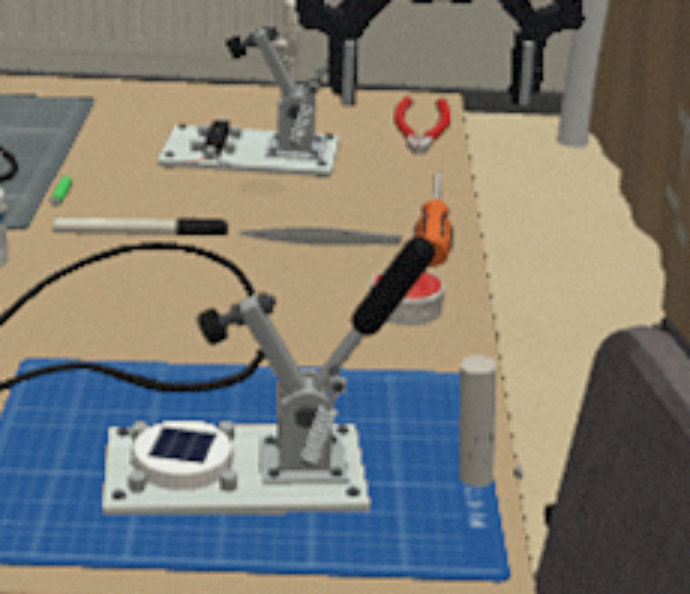

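The side view shows the open fingers at columns 345 and 530 of the crop, with the handle end at 420 between them and both fingers well above it. I'll go down now.

Emit:
{"name": "drive_tool", "arguments": {"commands": "-1 0.6 0 0; -1 1.2 0 0; -1 1.8 0 0; -1 2.3 0 0; -1 2.6 0 0; -1 2.65 0 0; -1 2.65 0 0"}}

```text
schema error: expected 5 numbers
```

Emit:
{"name": "drive_tool", "arguments": {"commands": "-1 0.6 0 0 0; -1 1.2 0 0 0; -1 1.8 0 0 0; -1 2.3 0 0 0; -1 2.6 0 0 0; -1 2.65 0 0 0; -1 2.65 0 0 0"}}

```text
t: 1.73
tool_pos: [0.4464, 0.3509, 0.1247]
tool_rot: [1.127, 1.26, -1.129]
contact_force: [0.2, -0.7, 0.9]
opening: 0.0855
```

```bash
python3 go.py 0.03 0.125
python3 - <<'E'
from h import *
im,d=ctrl.get_image("side");cv2.imwrite("pics/s2.png",cv2.resize(im[170:375,190:420],None,fx=3,fy=2.9))
E
```

```text
t 1.73 jigpos [-0.1015  0.0022  0.1247] F [ 0.2 -0.7  0.9] q6 0.42
target [0.5773 0.3627 0.125 ] units [-0.01  3.29  0.07] turn units 0.04 toolaxes [[-0.0, 0.99, 0.11], [-0.0, 0.11, -0.99], [-1.0, -0.0, 0.0]]
```

View pics/s2.png

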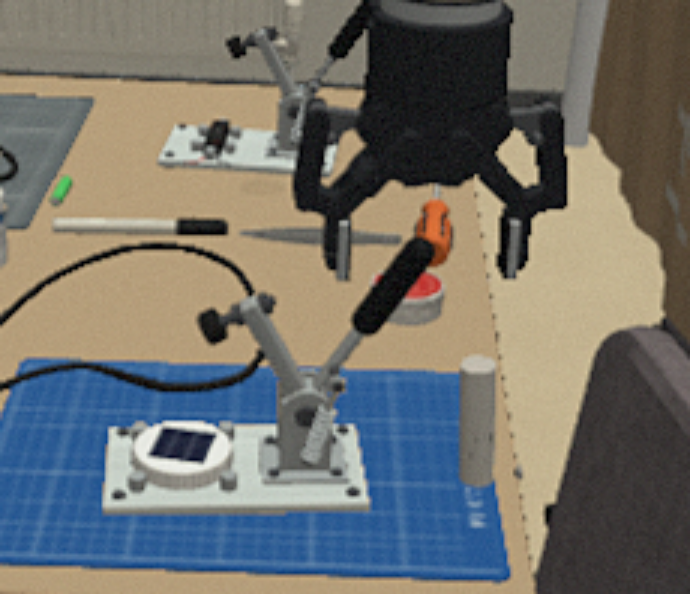

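The fingers straddle the handle (tips in the crop at (343,275) and (510,275), handle end at (422,245)) and nothing is touching. I'll push to +x in slow steps and rise with the handle's arc.

Emit:
{"name": "drive_tool", "arguments": {"commands": "-1 0 0.4 0.05 0; -1 0 0.75 0.05 0; -1 -0.1 1.05 0.05 0; -1 -0.2 1.35 0.05 0; -1 -0.3 1.65 0.05 0; -1 -0.42 1.95 0.05 0; -1 -0.42 2.25 0.05 0; -1 -0.42 2.55 0.05 0"}}

```text
t: 2.45
tool_pos: [0.55, 0.3606, 0.1452]
tool_rot: [1.131, 1.258, -1.126]
contact_force: [-1.5, -0.1, 1.7]
opening: 0.0854
```

```bash
python3 go.py 0.03 0.142
python3 - <<'E'
from h import *
im,d=ctrl.get_image("side");cv2.imwrite("pics/s3.png",cv2.resize(im[170:375,190:420],None,fx=3,fy=2.9))
E
```

```text
t 2.45 jigpos [0.0026 0.0008 0.1452] F [-1.5 -0.1  1.7] q6 0.36
target [0.5773 0.3627 0.142 ] units [0.08 0.68 0.02] turn units 0.03 toolaxes [[0.0, 0.99, 0.11], [0.0, 0.11, -0.99], [-1.0, 0.0, -0.0]]
```

View pics/s3.png

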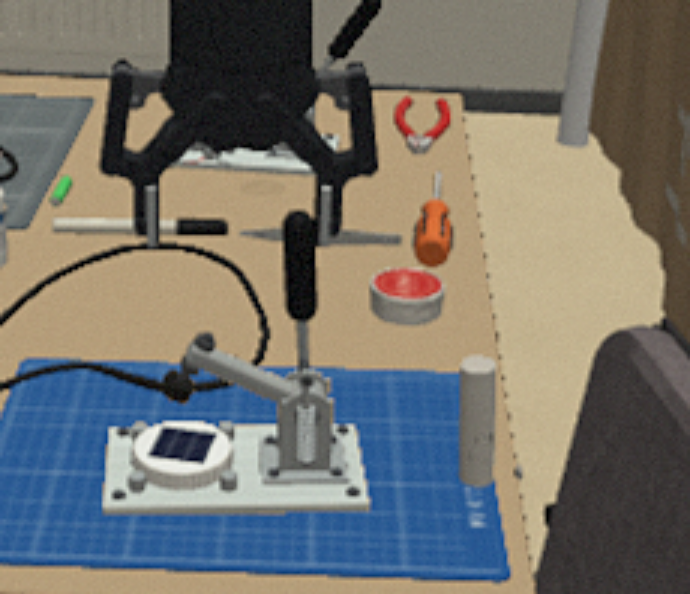

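The handle is upright at column 300 of the crop with the rear finger against it. I'll continue past dead centre.

Emit:
{"name": "drive_tool", "arguments": {"commands": "-1 0.05 0.25 0 0; -1 0.05 0.5 0 0; -1 0.05 0.75 0 0; -1 0.05 0.75 0 0; -1 0.05 0.75 0 0; -1 0.05 0.75 0 0; -1 0.05 0.75 0 0; -1 0.05 0.75 0 0"}}

```text
t: 3.17
tool_pos: [0.5783, 0.3628, 0.14]
tool_rot: [1.128, 1.259, -1.129]
contact_force: [-1.0, 0.3, -0.4]
opening: 0.0851
```

Emit:
{"name": "drive_tool", "arguments": {"commands": "-1 0 0 0 0; -1 0 0 0 0; -1 0 0 0 0; -1 0 0 0 0; -1 0 0 0 0; -1 0 0 0 0; -1 0 0 0 0; -1 0 0 0 0"}}

```text
t: 3.83
tool_pos: [0.5787, 0.3628, 0.1401]
tool_rot: [1.129, 1.259, -1.129]
contact_force: [-0.2, -0.0, -0.6]
opening: 0.0856
```

```bash
python3 go.py 0.02 0.125
python3 - <<'E'
from h import *
im,d=ctrl.get_image("side");cv2.imwrite("pics/s4.png",cv2.resize(im[170:375,190:420],None,fx=3,fy=2.9))
E
```

```text
t 3.83 jigpos [ 3.140e-02 -1.000e-04  1.401e-01] F [-0.2 -0.  -0.6] q6 0.34
target [0.5674 0.3616 0.125 ] units [ 0.38 -0.28 -0.  ] turn units 0.02 toolaxes [[0.0, 0.99, 0.11], [-0.0, 0.11, -0.99], [-1.0, 0.0, 0.0]]
```

View pics/s4.png

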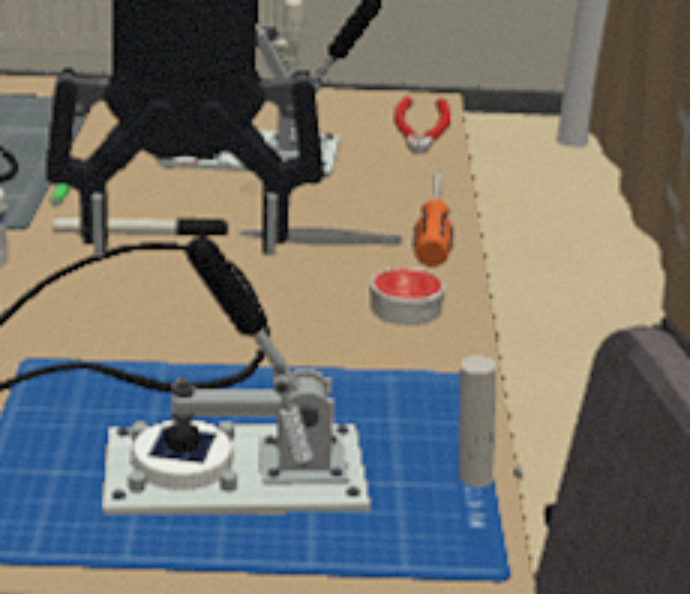

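The clamp is shut: arm level, pad on the lid at crop (183,435), handle leaning forward with its end at (200,245), no finger touching. I'll hold over 2 s, then verify.

Emit:
{"name": "drive_tool", "arguments": {"commands": "-1 0 0 0 0; -1 0 0 0 0; -1 0 0 0 0; -1 0 0 0 0; -1 0 0 0 0; -1 0 0 0 0; -1 0 0 0 0; -1 0 0 0 0"}}

```text
t: 4.55
tool_pos: [0.5787, 0.3628, 0.1401]
tool_rot: [1.129, 1.258, -1.129]
contact_force: [-0.5, -0.3, 0.6]
opening: 0.0856
```

Emit:
{"name": "drive_tool", "arguments": {"commands": "-1 0 0 0 0; -1 0 0 0 0; -1 0 0 0 0; -1 0 0 0 0; -1 0 0 0 0; -1 0 0 0 0; -1 0 0 0 0; -1 0 0 0 0"}}

```text
t: 5.22
tool_pos: [0.5787, 0.3628, 0.1401]
tool_rot: [1.129, 1.259, -1.129]
contact_force: [0.2, 0.0, -0.4]
opening: 0.0856
```

Emit:
{"name": "drive_tool", "arguments": {"commands": "-1 0 0 0 0; -1 0 0 0 0; -1 0 0 0 0; -1 0 0 0 0; -1 0 0 0 0; -1 0 0 0 0; -1 0 0 0 0; -1 0 0 0 0"}}

```text
t: 5.88
tool_pos: [0.5787, 0.3628, 0.1401]
tool_rot: [1.129, 1.259, -1.129]
contact_force: [-0.2, 0.3, -0.3]
opening: 0.0855
```

Emit:
{"name": "drive_tool", "arguments": {"commands": "-1 0 0 0 0; -1 0 0 0 0; -1 0 0 0 0; -1 0 0 0 0; -1 0 0 0 0; -1 0 0 0 0; -1 0 0 0 0; -1 0 0 0 0"}}

```text
t: 6.55
tool_pos: [0.5787, 0.3628, 0.1401]
tool_rot: [1.129, 1.259, -1.129]
contact_force: [-0.4, -0.4, -0.6]
opening: 0.0854
```

```bash
python3 go.py 0.02 0.125
python3 - <<'E'
from h import *
im,d=ctrl.get_image("side")
c=im[210:375,190:390].copy();c=cv2.resize(c,None,fx=3.5,fy=3.5,interpolation=cv2.INTER_CUBIC)
for u in proj("side",J([[.012,0,.137],[.024,0,.159],[.036,0,.052],[-.04,0,.052]])): cv2.circle(c,tuple(int(v) for v in (u-[190,210]+.5)*3.5),4,(0,255,0),1)
cv2.imwrite("pics/s5.png",c)
E
```

```text
t 6.55 jigpos [ 0.0313 -0.      0.1401] F [-0.4 -0.4 -0.6] q6 0.34
target [0.5674 0.3616 0.125 ] units [ 0.38 -0.28 -0.  ] turn units 0.02 toolaxes [[-0.0, 0.99, 0.11], [-0.0, 0.11, -0.99], [-1.0, -0.0, 0.0]]
```

View pics/s5.png

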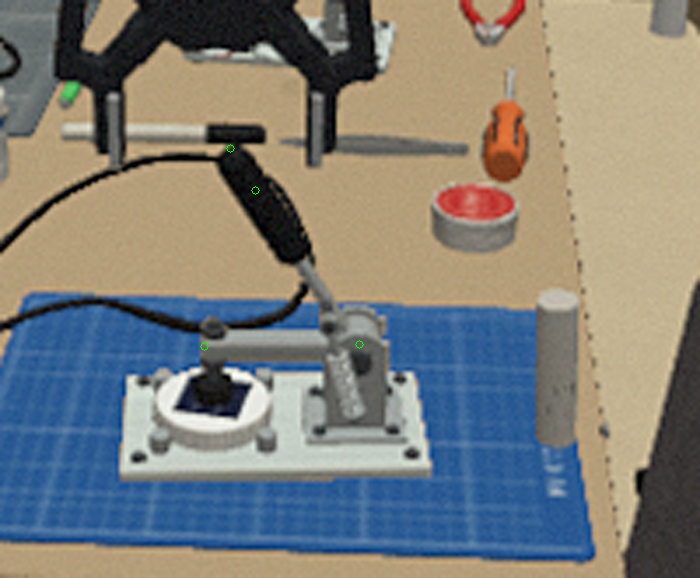

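Predicted and seen handle end and arm tip agree to within a few pixels, so it is fully clamped, and has been for over 2.7 s by the clock. Now back open with the front finger.

Emit:
{"name": "drive_tool", "arguments": {"commands": "-1 0.1 -0.25 0 0; -1 0.38 -0.5 0 0; -1 0.38 -0.8 0 0; -1 0.33 -1.1 0 0; -1 0.23 -1.4 0 0; -1 0.13 -1.7 0 0; -1 0.03 -2 0 0; -1 -0.05 -2.3 0 0"}}

```text
t: 7.27
tool_pos: [0.4889, 0.3529, 0.144]
tool_rot: [1.133, 1.255, -1.125]
contact_force: [3.8, -0.7, 0.3]
opening: 0.0855
```

```bash
python3 go.py -0.117 0.142
python3 - <<'E'
from h import *
im,d=ctrl.get_image("side");cv2.imwrite("pics/s6.png",cv2.resize(im[170:375,190:420],None,fx=3,fy=2.9))
E
```

```text
t 7.27 jigpos [-0.059  -0.0003  0.144 ] F [ 3.8 -0.7  0.3] q6 0.4
target [0.4312 0.347  0.142 ] units [ 0.04 -1.45 -0.01] turn units 0.01 toolaxes [[0.01, 0.99, 0.11], [0.0, 0.11, -0.99], [-1.0, 0.01, -0.0]]
```

View pics/s6.png

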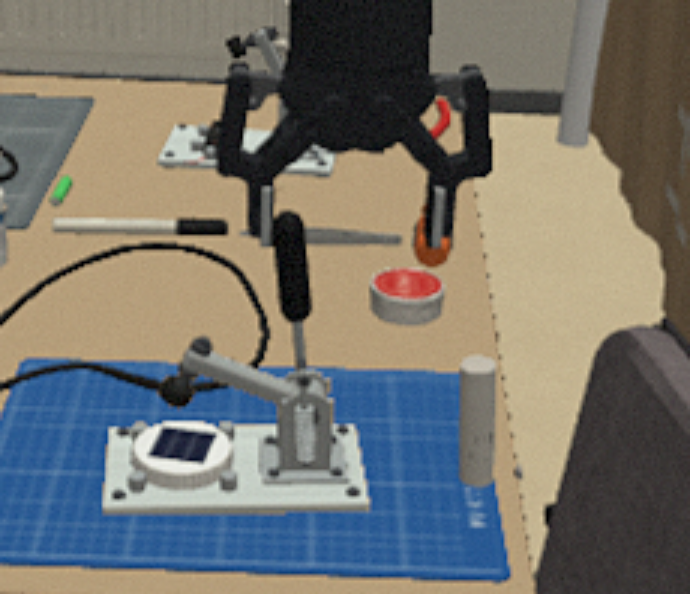

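The front finger is pushing the handle (end at crop (290,215), just short of upright) and the lid is still in its nest. I'll carry on.

Emit:
{"name": "drive_tool", "arguments": {"commands": "-1 0.04 -0.3 0 0; -1 0.04 -0.6 0 0; -1 0.04 -0.9 0 0; -1 0.04 -1.2 0 0; -1 0.04 -1.45 0 0; -1 0.04 -1.45 0 0; -1 0.04 -1.45 0 0; -1 0.04 -1.45 0 0"}}

```text
t: 7.98
tool_pos: [0.4294, 0.3466, 0.1404]
tool_rot: [1.129, 1.259, -1.129]
contact_force: [-0.3, -0.7, -0.0]
opening: 0.0853
```

Emit:
{"name": "drive_tool", "arguments": {"commands": "-1 0 0 0 0; -1 0 0 0 0; -1 0 0 0 0; -1 0 0 0 0; -1 0 0 0 0; -1 0 0 0 0; -1 0 0 0 0; -1 0 0 0 0"}}

```text
t: 8.65
tool_pos: [0.4296, 0.3466, 0.1405]
tool_rot: [1.129, 1.259, -1.129]
contact_force: [-0.9, -0.3, 0.4]
opening: 0.0854
```

```bash
python3 go.py -0.105 0.25
python3 - <<'E'
from h import *
im,d=ctrl.get_image("side");cv2.imwrite("pics/s7.png",cv2.resize(im[170:375,190:420],None,fx=3,fy=2.9))
E
```

```text
t 8.65 jigpos [-0.1186 -0.0003  0.1405] F [-0.9 -0.3  0.4] q6 0.44
target [0.4431 0.3483 0.25  ] units [-2.74  0.34 -0.01] turn units 0.02 toolaxes [[-0.0, 0.99, 0.11], [-0.0, 0.11, -0.99], [-1.0, -0.0, 0.0]]
```

View pics/s7.png

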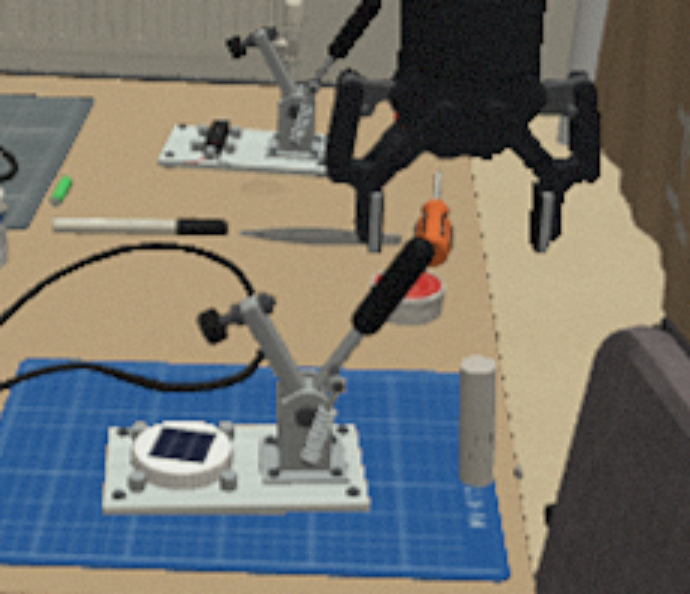

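The handle is fully back (end at crop (422,245), as at the start), the lid lies in its nest, and nothing is touching. I'll retreat straight up.

Emit:
{"name": "drive_tool", "arguments": {"commands": "-1 -0.5 0 0 0; -1 -1.1 0 0 0; -1 -1.7 0 0 0; -1 -2.3 0 0 0; -1 -2.75 0 0 0; -1 -2.75 0 0 0; -1 -2.75 0 0 0; -1 -2.75 0 0 0"}}

```text
t: 9.37
tool_pos: [0.4291, 0.3463, 0.2492]
tool_rot: [1.127, 1.259, -1.13]
contact_force: [-0.9, -0.5, -0.4]
opening: 0.085
```

Run:
```python
from h import *
im,d=ctrl.get_image("side")
a=cv2.imread("pics/side0.png");df=cv2.absdiff(a,im).max(2)[240:375,190:375]
print("changed px vs start in jig region",(df>60).sum(), ctrl.get_obs()["contact_force"].round(1),ctrl.get_obs()["t"])
cv2.imwrite("pics/s8.png",cv2.resize(im[170:375,190:420],None,fx=3,fy=2.9))
```

```text
changed px vs start in jig region 0 [ 0.  -0.3  0.4] 9.4167
```

View pics/s8.png

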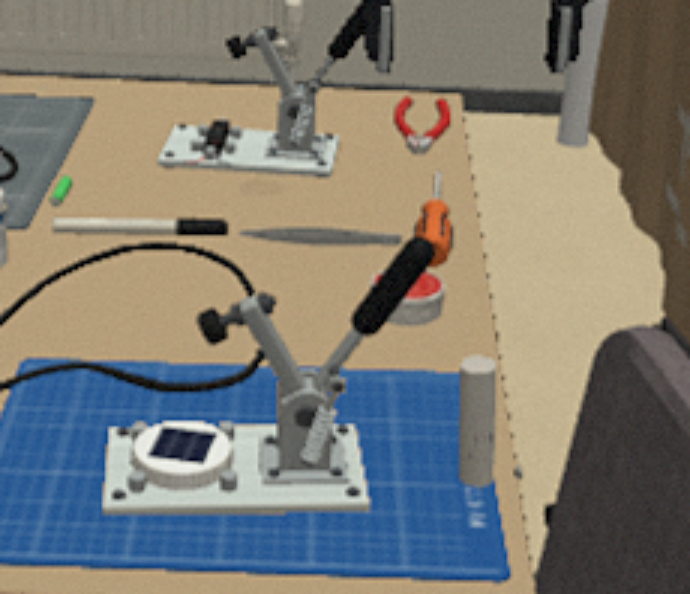

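The picture shows the handle open (end at crop (422,245)), the lid in its nest at (183,450), the cylinder still standing and the other clamp open. I'm handing in.

```bash
python3 -c "
from station import ctrl
print(ctrl.finish_job())"
```

```text
the job is handed in; nothing more can be done
None
```

The lid was clamped, held, and released as asked, and the job is handed in; the robot's clock read about 9.4 s just before. I straddled the lid clamp's handle with the open jaws and pushed it over centre. It stayed clamped for at least 2.7 s, pad down on the lid and no finger touching it. Then I pushed it back to its open stop and lifted clear.

- **Clamped position:** the handle end and arm tip were within a few enlarged-picture pixels of where the fully clamped pose predicts.
- **After release:** in the side view, the jig area (clamp, lid and nearby cylinder) showed no pixels changed by more than 60 grey levels since the start. The lid lies between its pins.
- **Forces:** readings at the end of each move stayed under about 5 N, and the contact force at the end was about zero.
- **Other clamp:** it was not touched and still looks open in the side view.

No check failed. The two cameras agreed on the jig's position to about 2 mm, which is the stated calibration limit. After lifting clear I took only a side view, no second top view.

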